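# Re-clamp the enamel dispenser arm on the right flat

## Task

The swing arm of the enamel dispensing stand was clamped with its screw on the round of the column: slacken its orange-ended lever before the arm is moved (left-hand thread: facing the lever, clockwise slackens, counter-clockwise tightens), and take the amber resin jar off the base plate and stand it in the gap between the jars in the tray. Then swing the arm round by its black knob until its nozzle is over the middle of the gold medal, where the screw squarely faces one of the column's two flats, and turn the lever firmly tight on that flat. The arm must not hit the resin jar, and the medals and the other jars stay standing where they are.

Things in the scene. Friction and masses are not known exactly. Their poses are not given: they have to be found in the camera images.
- stand: dispensing stand, fixed to the bench: grey base plate 12 mm thick, from 50 mm behind to 185 mm ahead of the origin (its x), 155 mm to either side (its y), with two medal nests centred at (115, +96) and (115, -96) mm. Origin on the bench under the axis of the upright steel column, which is 40 mm thick, top 165 mm high
- column_top (a point): middle of the column's top face, which shows the column's outline: round, 20 mm in radius, with two flats milled along it, facing 140 deg and 220 deg counter-clockwise from the stand's x, each 17.2 mm from the axis and exactly across the axis from a nest
- swing_arm (a joint): angle (rad) of the arm about the column, counter-clockwise from above; 0 along the stand's x, +0.698 over the nest at +y, -0.698 over the one at -y; range -1.2 to 2.8. Stiff, stays where left: 0.7 N m (8 N at the knob). Arm bar 20 mm wide, 115 to 129 mm above the bench; its collar has radius 41 mm, 96 to 148 mm high
- swing_knob (a point): middle of the grip of the black round knob standing on the arm bar, 85 mm from the column axis; 23 mm thick at the grip, from 139 to 167 mm above the bench. It spins freely on its pin, so the hand may keep its yaw while the arm swings
- nozzle (a point): tip of the nozzle of the upright syringe in the arm's end, 150 mm from the column axis, 30 mm above the bench; syringe 20 mm thick (33 mm at its flange), its top 184 mm high
- clamp_lever (a joint): lever angle (rad): 0 fully slack, leaning 55 deg right of upright as seen facing it from outside; grows counter-clockwise (tightening), upright at 0.96. On the column's round it stops at about 0.85; with the screw square to a flat within 6 deg it goes on to 2.42, fully tight (84 deg left of upright). Slack below 0.4. Stays where left; 0.2 N m (3 N at its end) turns it
- lever_end (a point): centre of the orange revolving grip at the lever's end: two discs 28 mm in diameter, 24 mm thick in all, which spin freely on a pin parallel to the lever's axis, 75 mm from that axis; so it can be pinched from above, fingers to either side of the lever's plane, and led round with the hand upright. The lever's plane lies about 80 mm out from the column axis
- lever_hub (a point): point on the lever's turning axis, in the plane of the lever's end, 122 mm above the bench, about 80 mm out from the column axis on the side away from the arm
- set_screw: the radial set screw in the arm's collar, 10 mm thick, which carries the lever; origin on the column axis at the bench, its x along the arm (it moves in along its x)
- medal_gold: gold-coloured octagonal medal, 90 mm across, 8 mm thick, lying in one of the two nests, its top 16 mm above the bench; origin at the middle of its underside
- medal_silver: silver-coloured medal of the same size in the other nest
- jar_resin: closed amber resin jar with black cap, 43 mm in diameter, 55 mm tall, 45 to 90 g, standing on the base plate in the path of the syringe; origin at the middle of its underside. Grasp it round the body
- tray: open aluminium tray, fixed, 216 mm long (its x), 96 mm wide (its y), walls 14 mm high, floor 3 mm thick; origin at the middle of its underside. Its jars stand in a row along x near -78, -26 and +78 mm; the gap for the resin jar is round x = +26 mm, y = 0, with some 11 mm to spare towards each neighbour
- jar_green: closed green jar with black cap, 38 mm in diameter, 42 mm tall, in the tray; origin at the middle of its underside
- jar_yellow: closed yellow jar with white cap, 38 mm in diameter, 42 mm tall, in the tray; origin at the middle of its underside
- jar_white: closed white jar with white cap, 38 mm in diameter, 42 mm tall, in the tray; origin at the middle of its underside
Things that resemble listed ones, but are neither listed nor needed, are in the scene too. What is shaped like the jar_resin but pink or purple is not meant.

How it is judged:
By the outcome, as a careful person would: the job done as asked, in the order asked, and still so for the second after the job is handed in, with the robot touching nothing.
It also fails if it takes over 72 s, if anything falls off the work surface, if the arm or the gripper's body presses on something with over 40 N, if the wrist force passes 120 N, or if a joint passes its speed limit or range.

## Robot

A 6-joint arm with a two-finger parallel gripper is mounted at the origin on a cart in front of the work surface, level with it; the furniture and walls round the work are solid. World frame = base frame: x ahead of the robot, y to its left, z up, the work surface at z = 0. Lengths are in m, angles in rad, forces in N, time in s.
With the tool pointing down it reaches from about 0.3 to 0.875 m from the base axis. Payload 6.4 kg.
Tool frame: the origin (TCP) lies on the centre line of the jaws, within the pads' length; the fingertips stand 25 mm ahead of it and the grasp point (between the pads) lies 6 mm ahead of it (ctrl.tip_reach is the distance from the TCP to the fingertips, in m); z points along the fingers, y is the line along which they close (so a half turn about z gives the same grasp; the last joint's range is limited). The gripper opens to 85 mm and grips with 20 to 120 N. Pads are 22 mm wide; open, the fingers measure 114 mm over their backs; the gripper's body (76 mm by 85 mm) begins 54 mm behind the grasp point. The pads swing forward as they close: fully open they stand 13 mm farther back than shut.
Start: joints at [0.997, 0.181, 1.607, -0, 1.354, -0.206], TCP at [0.207, 0.537, 0.256] pointing down, gripper open.
Joint ranges: [-2.99, 2.99], [-0.89, 2.07], [0.3, 2.58], [-1.14, 4.28], [0, 2.63], [-3.12, 3.12]. Speed limits (rad/s): [2.57, 2.57, 3.01, 3.14, 3.14, 3.14].

## Interface

Orientations are given as a unit quaternion [w, x, y, z].
In Python, from bench import ctrl gives the robot as it stands.
- The arm moves only by the tool servo_tool, never from a script. Its argument "motion" is a list that holds one entry, the list of rows, each a list of 5 numbers: the shift along the tool's x, y, z in cm, then the turn about the tool's z in degrees, then the closure, from -1 (fully open) to 1 (shut). In form: [[[dx, dy, dz, twist, claw], ...]]. A call has 1 to 5 rows; each row is the pose to reach, as a shift and turn from the pose commanded when the call began, along the tool's axes at that moment; what a row does not reach only later rows make up. A row lasts 1/10 s, in which the tool goes at most 50 mm and 8.59 degrees, less where a joint would pass 70% of its speed; a pose out of reach is approached as far as the arm can. A call with a gripper value outside its range is refused whole. The fingers move at their own pace and stop on an object; the grip force is fixed at half the most. Time passes only in rows, so rows that repeat a pose let the fingers close. It gives the time, the measured TCP pose, the force, the opening and the grip force at its end, in the units of the state.
- ctrl.get_obs(): the state, without advancing time (a new reading comes with each control period).
- ctrl.camera(name): name is "scene" or "top" or "wrist"; returns a dict with "pixels" (420x560x3 uint8, red, green, blue), "depth" (420x560 float32, m along the optical axis (not along the pixel's ray), 0 where there is no reading), "fx", "fy", "cx", "cy" (pixels), "R" (3x3) and "t" (3): a world point X has camera coordinates R X + t; the wrist camera has in their place "hand_eye" (4x4, takes a point from camera to tool coordinates, whose origin is the TCP and whose axes are the flange's). Camera axes: x right, y down, z forward; pixel columns grow to the right and rows downward; lengths in m; the calibration is good to about 2 mm. A picture is of the moment at which its call begins: read the wrist's pose just before it.
- ctrl.hand_in(): hands the job in; it is judged then, once.
The state is a dict: "time_s": time; "q": joint angles; "dq": joint speeds; "joint_efforts": joint torques, N m; "eef_pos": TCP position; "eef_rot": TCP orientation; "wrist_force": force on the tool from outside, world axes, zero at the start; "torque": the same for the moment, N m; "opening": opening from 0.0 (shut) to 1.0 (fully open); "grasp_force": force on a finger pad.
Only numpy, scipy, OpenCV 4.12 (cv2) and the standard library are available. Lean on these libraries where they do the work, as an engineer would, in place of code of your own. Each camera call takes 0.05 s, during which the arm holds its last target. There are 200 camera calls.

## Working session

There is one attempt and no reset: what is moved stays moved. The work goes in short steps, Python scripts to look and compute and a tool call to move; the robot and the scene stay as the last step left them, time stands still between calls to the robot, and variables do not carry over. Pictures are saved under pics/ and viewed, at most 11 in all, crops included, and the job is handed in when it is done.

Besides the shell and the picture viewer there is one more tool, called after ">>>" as name(argument=value, ...) on one line, values as JSON. servo_tool: Moves the arm, as the interface text tells. Its arguments: {"type":"object","properties":{"motion":{"type":"array"}},"required":["motion"]}

```bash
ls; mkdir -p pics; cat > h.py <<'E'
import numpy as np, cv2
from bench import ctrl
def pose():
    o=ctrl.get_obs(); return o
def R_of(q):
    w,x,y,z=q
    from scipy.spatial.transform import Rotation as Ro
    return Ro.from_quat([x,y,z,w]).as_matrix()
def save(c,n): cv2.imwrite(f'pics/{n}.png',c['pixels'][:,:,::-1])
def ext(c,o=None):
    # returns camera centre and cam->world rotation
    if 'R' in c: R=np.array(c['R']);return -R.T@np.array(c['t']),R.T
    H=np.array(c['hand_eye']);Rw=R_of(o['eef_rot'])
    return Rw@H[:3,3]+np.array(o['eef_pos']),Rw@H[:3,:3]
def ray(c,u,v,z,o=None):
    p,R=ext(c,o);d=R@np.array([(u-c['cx'])/c['fx'],(v-c['cy'])/c['fy'],1.]);return p+d*(z-p[2])/d[2]
def cloud(c,o=None):
    p,R=ext(c,o);D=c['depth'];v,u=np.mgrid[:D.shape[0],:D.shape[1]]
    P=np.stack([(u-c['cx'])/c['fx']*D,(v-c['cy'])/c['fy']*D,D],-1)
    W=P@R.T+p;W[D==0]=np.nan;return W
E
python3 - <<'E'
from h import *
import pickle
o=pose();d={}
for n in ('scene','top','wrist'):
    c=ctrl.camera(n);save(c,n+'0');d[n]=c
    print(n,ext(c,o)[0].round(3),c['fx'])
pickle.dump((o,d),open('s0.pkl','wb'))
a=np.hstack([d['scene']['pixels'],d['top']['pixels']])
print(o['eef_pos'],o['eef_rot'],o['opening'],o['time_s'])
print(R_of(o['eef_rot']).round(3))
E
```

```text
pics
scene [ 0.597 -0.833  0.64 ] 452.2400291805116
top [0.412 0.185 1.065] 438.387345001597
wrist [0.128 0.566 0.373] 290.96649497384817
[0.20646245 0.53612247 0.25540031] [-3.32916453e-04  1.82865298e-01  9.83137609e-01 -7.83843153e-04] 1.0029247744173795 0.0
[[-0.933  0.36  -0.001]
 [ 0.36   0.933 -0.001]
 [ 0.    -0.002 -1.   ]]
```

View pics/top0.png

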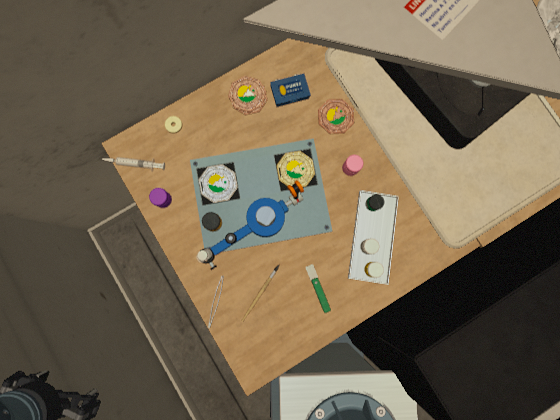

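View pics/scene0.png

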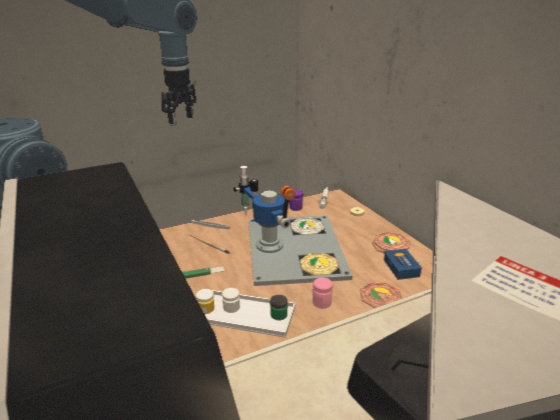

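The top view shows the column at (266,215), the arm reaching to lower left with its nozzle end at (205,256), and the orange lever end at (295,190). The silver medal is at (217,184) and the gold at (295,170). A black-capped jar stands on the plate at (211,221), and the tray jars are green (374,202), white (370,246) and yellow (373,269). The scene view shows pink and purple decoy jars off the plate.

Next I measure these positions and enlarge the jar.

```bash
cat > m.py <<'E'
from h import *
import pickle
o,d=pickle.load(open('s0.pkl','rb'))
c=d['top'];s=d['scene'];W=cloud(c);S=cloud(s)
for n,(u,v) in dict(col=(266,215),jar=(211,221),green=(374,202),white=(370,246),yel=(373,269),knob=(230,239),nozz=(205,256),lev=(295,190),silver=(217,184),gold=(295,170),plate=(240,210),trayfloor=(372,222),table=(300,280),pink=(353,164)).items():
    print(n,W[v,u].round(3))
hsv=cv2.cvtColor(c['pixels'],cv2.COLOR_RGB2HSV)
def blob(m,x0,x1,y0,y1):
    k=np.zeros(m.shape,bool);k[y0:y1,x0:x1]=1;m=m&k
    v,u=np.nonzero(m);return len(u),u.mean().round(2),v.mean().round(2),W[m]
Z=W[:,:,2]
def zb(n,a,b,box,zz):
    N,u,v,P=blob((Z>a)&(Z<b),*box);print(n,N,u,v,'cloud',np.nanmean(P,0).round(4),'ray',ray(c,u,v,zz).round(4))
zb('col',.155,.175,(240,290,190,240),.165)
zb('jar',.055,.08,(190,235,205,235),.067)
zb('green',.035,.055,(355,395,188,215),.045)
zb('white',.035,.055,(355,390,236,258),.045)
zb('yel',.035,.055,(355,390,258,282),.045)
zb('knob',.155,.18,(218,243,228,250),.167)
zb('syr',.17,.2,(190,220,245,270),.184)
zb('knoball',.13,.18,(218,240,228,250),.167)
N,u,v,P=blob((hsv[:,:,0]<14)&(hsv[:,:,1]>180)&(hsv[:,:,2]>120),280,310,178,205);print('orange',N,u,v,np.nanmean(P,0),np.nanmin(P,0),np.nanmax(P,0))
hs=cv2.cvtColor(s['pixels'],cv2.COLOR_RGB2HSV)
m=(hs[:,:,0]<12)&(hs[:,:,1]>180)&(hs[:,:,2]>100);k=np.zeros(m.shape,bool);k[180:205,275:300]=1;m&=k
v,u=np.nonzero(m);print('orange scene',len(u),u.mean(),v.mean(),np.nanmean(S[m],0))
# plate corners by height
m=((Z>.008)&(Z<.0155)).astype(np.uint8);m=cv2.morphologyEx(m,cv2.MORPH_OPEN,np.ones((5,5)))
cs,_=cv2.findContours(m,0,1);k=max(cs,key=cv2.contourArea);r=cv2.minAreaRect(k);print('plate',r)
for p in cv2.boxPoints(r):print(ray(c,*p,.012).round(3))
# bolts of tray: walls
m=((Z>.0005)&(Z<.06)).astype(np.uint8);m[:,:345]=0;m[:185]=0;m[290:]=0;m[:,405:]=0
cs,_=cv2.findContours(m,0,1);k=max(cs,key=cv2.contourArea);r=cv2.minAreaRect(k);print('tray',r)
for p in cv2.boxPoints(r):print(ray(c,*p,.014).round(3))
p=d['top']['pixels'][150:285,185:315];cv2.imwrite('pics/c1.png',cv2.resize(p,None,fx=4.2,fy=4.2,interpolation=2)[:,:,::-1])
E
python3 m.py
```

```text
col [0.51  0.181 0.163]
jar [0.509 0.306 0.065]
green [ 0.548 -0.076  0.043]
white [ 0.444 -0.06   0.045]
yel [ 0.391 -0.066  0.04 ]
knob [0.462 0.256 0.165]
nozz [0.428 0.304 0.185]
lev [0.554 0.122 0.203]
silver [0.604 0.297 0.015]
gold [0.636 0.107 0.012]
plate [0.54  0.243 0.011]
trayfloor [ 0.504 -0.079 -0.   ]
table [ 0.369  0.102 -0.001]
pink [ 0.639 -0.029  0.053]
col 278 265.08 215.51 cloud [0.5087 0.1828 0.1638] ray [0.5085 0.1828 0.165 ]
jar 271 210.66 221.03 cloud [0.5093 0.3069 0.0654] ray [0.5092 0.3067 0.067 ]
green 194 375.98 201.96 cloud [ 0.5479 -0.0806  0.0435] ray [ 0.5477 -0.0802  0.045 ]
white 203 370.87 246.26 cloud [ 0.4439 -0.0628  0.0433] ray [ 0.4439 -0.0623  0.045 ]
yel 210 375.08 269.58 cloud [ 0.3899 -0.0696  0.0434] ray [ 0.39   -0.0692  0.045 ]
knob 105 230.58 238.12 cloud [0.4636 0.2542 0.1662] ray [0.4635 0.2542 0.167 ]
syr 77 201.94 255.38 cloud [0.4297 0.3101 0.1831] ray [0.4297 0.31   0.184 ]
knoball 122 230.11 238.8 cloud [0.4624 0.2555 0.1619] ray [0.4622 0.2551 0.167 ]
orange 30 295.73 190.93 [0.55323051 0.12021854 0.19705323] [0.54248511 0.1062035  0.12974391] [0.57241692 0.13598777 0.21022133]
orange scene 100 286.88 191.92 [0.55694516 0.11604792 0.20005291]
plate ((235.17874145507812, 217.75341796875), (18.902101516723633, 34.77717971801758), 42.273685455322266)
[0.506 0.299 0.012]
[0.568 0.243 0.012]
[0.536 0.209 0.012]
[0.475 0.266 0.012]
tray ((373.9379577636719, 237.05517578125), (49.443946838378906, 94.5424575805664), 3.3664605617523193)
[ 0.36  -0.007  0.014]
[ 0.586 -0.031  0.014]
[ 0.577 -0.152  0.014]
[ 0.35  -0.124  0.014]
```

View pics/c1.png

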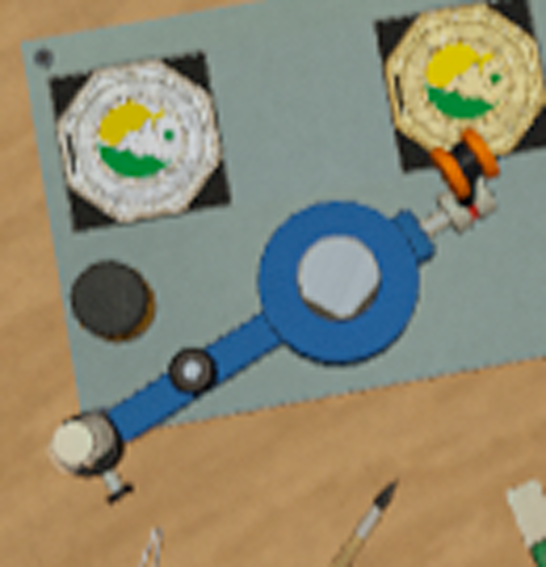

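The crop confirms it: the jar on the plate at (211,221) has an amber body under a black cap. The only similar ones are the pink (353,164) and purple (160,197) jars off the plate, and those are excluded. Next I refine the stand yaw, the gold centre and the lever end.

```bash
cat > m2.py <<'E'
from h import *
import pickle
o,d=pickle.load(open('s0.pkl','rb'))
c=d['top'];s=d['scene']
hsv=cv2.cvtColor(c['pixels'],cv2.COLOR_RGB2HSV).astype(int)
print('plate hsv',hsv[210,240],'wood',hsv[280,300],'gold',hsv[170,312-30],'silver',hsv[175,205])
H=hsv
pl=((H[:,:,0]>70)&(H[:,:,0]<110)&(H[:,:,1]>15)&(H[:,:,1]<90)&(H[:,:,2]>100)).astype(np.uint8)
pl[:,:185]=0;pl[:,335:]=0;pl[:130]=0;pl[270:]=0
pl=cv2.morphologyEx(pl,cv2.MORPH_OPEN,np.ones((3,3)))
k=cv2.convexHull(np.vstack([x for x in cv2.findContours(pl,0,1)[0] if cv2.contourArea(x)>150]))
r=cv2.minAreaRect(k);print(r)
C=np.array([ray(c,*p,.012)[:2] for p in cv2.boxPoints(r)]);print(C.round(4),'centre',C.mean(0).round(4))
for i in range(4):
    e=C[(i+1)%4]-C[i];print(np.linalg.norm(e).round(4),np.degrees(np.arctan2(e[1],e[0])).round(2))
col=np.array([.5085,.1828])
for n,(u,v) in dict(gold=(295.5,170),silver=(217.5,184)).items():
    # nest black square + medal bounding: use dark nest corners hull
    dk=((H[:,:,2]<70)).astype(np.uint8);w=np.zeros_like(dk);w[int(v)-24:int(v)+25,int(u)-25:int(u)+26]=1;dk&=w
    k=cv2.convexHull(cv2.findNonZero(dk));rr=cv2.minAreaRect(k);p=ray(c,*rr[0],.012)[:2]-col
    print(n,rr,p.round(4),np.linalg.norm(p).round(4),np.degrees(np.arctan2(p[1],p[0])).round(2))
# triangulate lever end
def rd(c,u,v):
    p,R=ext(c);q=R@np.array([(u-c['cx'])/c['fx'],(v-c['cy'])/c['fy'],1]);return p,q/np.linalg.norm(q)
hs=cv2.cvtColor(s['pixels'],cv2.COLOR_RGB2HSV).astype(int)
def box(m,x0,x1,y0,y1):
    v,u=np.nonzero(m[y0:y1,x0:x1]);return (u.min()+u.max())/2+x0,(v.min()+v.max())/2+y0,u.min()+x0,u.max()+x0,v.min()+y0,v.max()+y0
f=lambda h:(h[:,:,0]<14)&(h[:,:,1]>180)&(h[:,:,2]>90)
a=box(f(H),280,310,178,205);b=box(f(hs),275,300,178,208);print(a,b)
p1,d1=rd(c,*a[:2]);p2,d2=rd(s,*b[:2])
t=np.linalg.lstsq(np.stack([d1,-d2],1),p2-p1,rcond=None)[0];print('lever',p1+d1*t[0],p2+d2*t[1])
E
python3 m2.py
cat > go.py <<'E'
import sys
from h import *
# usage: go.py x y z yaw_of_tool_y_deg -> shift (cm) in tool axes, twist
def shift(x,y,z,ya=None):
    o=pose();R=R_of(o['eef_rot']);s=R.T@(np.array([x,y,z])-o['eef_pos'])*100
    cur=np.degrees(np.arctan2(R[1,1],R[0,1]));tw=None if ya is None else ((cur-ya+180)%360-180)
    print('t',round(o['time_s'],2),'pos',np.round(o['eef_pos'],4),'yaw',cur.round(2),'shift',s.round(2),'twist',tw,'F',np.round(o['wrist_force'],1),'op',round(o['opening'],3))
if __name__=='__main__': shift(*map(float,sys.argv[1:]))
E
python3 go.py .558 .1195 .255 122
```

```text
plate hsv [ 76  25 150] wood [ 17 121 181] gold [ 24  86 205] silver [ 27  16 160]
((259.6963195800781, 195.7425537109375), (94.3118896484375, 128.26417541503906), 79.4608154296875)
[[0.6628 0.3679]
 [0.7165 0.0565]
 [0.4853 0.0234]
 [0.4365 0.3265]] centre [0.5753 0.1936]
0.316 -80.22
0.2335 -171.84
0.307 99.14
0.23 10.37
gold ((295.791748046875, 172.61697387695312), (42.4528923034668, 36.5230827331543), 79.11447143554688) [ 0.1204 -0.0779] 0.1434 -32.9
silver ((217.11599731445312, 180.3879852294922), (42.12751770019531, 37.6553840637207), 79.69515228271484) [0.105  0.1145] 0.1553 47.49
(np.float64(295.5), np.float64(190.5), np.int64(288), np.int64(303), np.int64(181), np.int64(200)) (np.float64(287.0), np.float64(192.5), np.int64(281), np.int64(293), np.int64(186), np.int64(199))
lever [0.55443754 0.12060946 0.19599088] [0.55696342 0.12089857 0.19638261]
t 0.15 pos [0.2065 0.5362 0.2556] yaw 68.93 shift [-47.78 -26.24   0.08] twist -53.07470523947194 F [ 0.  -0.2 -0.3] op 0.998
```

>>> servo_tool(motion=[[[-4,-2.2,0,0,-0.2],[-8,-4.4,0,0,-0.2],[-12,-6.6,0,0,-0.2],[-16,-8.8,0,0,-0.2],[-20,-11,0,0,-0.2]]])

```text
time_s: 0.65
eef_pos: [0.3545, 0.3605, 0.2561]
eef_rot: [-0.0, 0.183, 0.983, -0.0]
wrist_force: [0.5, 0.1, 0.4]
opening: 0.599
grasp_force: 0.0
```

>>> servo_tool(motion=[[[-4,-2.2,0,0,-0.2],[-8,-4.4,0,0,-0.2],[-12,-6.6,0,0,-0.2],[-16,-8.8,0,0,-0.2],[-20,-11,0,0,-0.2]]])

```text
time_s: 1.15
eef_pos: [0.5017, 0.1858, 0.2562]
eef_rot: [-0.0, 0.183, 0.983, 0.0]
wrist_force: [0.8, 0.7, 0.4]
opening: 0.601
grasp_force: 0.0
```

>>> servo_tool(motion=[[[-4,-2.1,0,-4,-0.2],[-7.8,-4.2,0,-12,-0.2],[-7.8,-4.2,0,-20,-0.2],[-7.8,-4.2,0,-28,-0.2],[-7.8,-4.2,0,-36,-0.2]]])

```text
time_s: 1.65
eef_pos: [0.5585, 0.1196, 0.2557]
eef_rot: [-0.001, -0.132, 0.991, 0.0]
wrist_force: [-1.4, 0.8, 0.1]
opening: 0.602
grasp_force: 0.0
```

>>> servo_tool(motion=[[[0,0,0,-8,-0.2],[0,0,0,-17,-0.2],[0,0,0,-17,-0.2],[0,0,0,-17,-0.2]]])

```text
time_s: 2.05
eef_pos: [0.5584, 0.1202, 0.256]
eef_rot: [-0.0, -0.273, 0.962, 0.0]
wrist_force: [-0.1, -0.3, -0.4]
opening: 0.6
grasp_force: 0.0
```

```bash
python3 go.py .556 .1207 .202 122; python3 - <<'E'
from h import *
import pickle
o=pose();c=ctrl.camera('wrist');save(c,'w1');pickle.dump((o,c),open('w1.pkl','wb'))
E
```

```text
t 2.05 pos [0.5584 0.1202 0.256 ] yaw 121.72 shift [0.18 0.17 5.41] twist -0.2833514668126327 F [-0.1 -0.3 -0.4] op 0.6
```

View pics/w1.png

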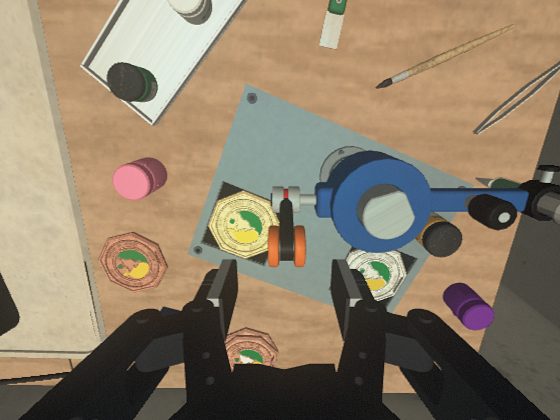

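The wrist view shows the orange end at (287,245) between the fingers (gap centre near 284). The gold medal is at (246,224), silver at (376,275), and the column top at (388,215). I measure the lever end, the gold medal and the plate corners from this view.

```bash
python3 - <<'E'
from h import *
import pickle
o,c=pickle.load(open('w1.pkl','rb'))
H=cv2.cvtColor(c['pixels'],cv2.COLOR_RGB2HSV).astype(int);W=cloud(c,o)
m=(H[:,:,0]<14)&(H[:,:,1]>180)&(H[:,:,2]>90);m[:,:255]=0;m[:,315:]=0;m[:215]=0;m[272:]=0
v,u=np.nonzero(m);print(u.min(),u.max(),v.min(),v.max(),np.nanmedian(W[m],0).round(4))
print('lever',ray(c,(u.min()+u.max())/2,(v.min()+v.max())/2,.198,o).round(4))
Z=W[:,:,2]
m=(Z>.157)&(Z<.175);m[:,:350]=0;m[:,430:]=0;m[:180]=0;m[255:]=0
v,u=np.nonzero(m);print('col',len(u),u.mean(),v.mean(),ray(c,u.mean(),v.mean(),.165,o).round(4),np.nanmean(W[m],0).round(4))
# knob
# medal saturation mask gold
g=((H[:,:,0]>18)&(H[:,:,0]<30)&(H[:,:,1]>50)&(Z>.010)&(Z<.022)).astype(np.uint8)
g[:,:205]=0;g[:,290:]=0;g[:185]=0;g[262:]=0
k=max(cv2.findContours(g,0,1)[0],key=cv2.contourArea);h=cv2.convexHull(k)
(e,ax,an)=cv2.fitEllipse(h);print('gold',e,ax,ray(c,*e,.016,o).round(4), [ray(c,*cv2.minAreaRect(h)[0],.016,o).round(4)])
hp=np.array([ray(c,*p[0],.016,o)[:2] for p in h],np.float32);(cc,rr)=cv2.minEnclosingCircle(hp);print('gold circ',cc,rr)
for n,(a,b) in dict(screwTL=(252,98),screwBL=(198,250)).items(): print(n,ray(c,a,b,.012,o).round(4))
for n,(a,b) in dict(cornTL=(247,84),cornL=(190,254)).items(): print(n,ray(c,a,b,.012,o).round(4))
for n,(a,b) in dict(jar=(440,238),green=(128,82)).items(): print(n,W[b,a].round(4))
E
```

```text
268 304 232 265 [0.5568 0.1206 0.209 ]
lever [0.5592 0.1229 0.198 ]
col 2072 386.4850386100386 214.0777027027027 [0.508  0.1814 0.165 ] [0.5082 0.1816 0.1648]
gold (243.11212158203125, 224.28900146484375) (67.05208587646484, 70.06299591064453) [0.6342 0.1044 0.016 ] [array([0.634 , 0.1039, 0.016 ])]
gold circ (0.635231077671051, 0.10575484484434128) 0.04834111034870148
screwTL [0.493  0.0369 0.012 ]
screwBL [0.7018 0.0704 0.012 ]
cornTL [0.483  0.0246 0.012 ]
cornL [0.7131 0.0637 0.012 ]
jar [0.5088 0.3007 0.068 ]
green [ 0.5465 -0.0765  0.045 ]
```

>>> servo_tool(motion=[[[0.1,0.1,2,0,-0.2],[0.1,0.1,4,0,-0.2],[0.1,0.1,5.4,0,-0.2],[0.1,0.1,5.4,0,0.2],[0.1,0.1,5.4,0,0.6]]])

```text
time_s: 2.6
eef_pos: [0.5572, 0.1206, 0.2025]
eef_rot: [-0.0, -0.275, 0.962, 0.0]
wrist_force: [-3.2, 1.6, 0.2]
opening: 0.27
grasp_force: 44.9
```

>>> servo_tool(motion=[[[0,0,0,0,0.9],[0,0,0,0,0.9],[0,0,0,0,0.9],[0,0,0,0,0.9]]])

```text
time_s: 3.0
eef_pos: [0.5571, 0.1208, 0.2025]
eef_rot: [0.0, -0.275, 0.961, 0.0]
wrist_force: [-2.3, 1.2, -2.0]
opening: 0.274
grasp_force: 60.2
```

```bash
python3 go.py .557 .1212 .202 122; python3 - <<'E'
import numpy as np
# lever path in tool frame: hub at 0; lean a deg right; tool -x = right; z down
for a0 in (6.3,):
  for a in range(6,60,6):
    print(a,'x %.2f z %.2f'%(-7.5*(np.sin(np.radians(a))-np.sin(np.radians(a0))),7.5*(np.cos(np.radians(a0))-np.cos(np.radians(a)))))
E
```

```text
t 3.0 pos [0.5571 0.1208 0.2025] yaw 121.93 shift [-0.02  0.04  0.05] twist -0.07153067589905504 F [-2.3  1.2 -2. ] op 0.274
6 x 0.04 z -0.00
12 x -0.74 z 0.12
18 x -1.49 z 0.32
24 x -2.23 z 0.60
30 x -2.93 z 0.96
36 x -3.59 z 1.39
42 x -4.20 z 1.88
48 x -4.75 z 2.44
54 x -5.24 z 3.05
```

>>> servo_tool(motion=[[[-0.4,0,0,0,0.9],[-0.8,0,0.1,0,0.9],[-1.2,0,0.2,0,0.9],[-1.5,0,0.3,0,0.9],[-1.5,0,0.3,0,0.9]]])

```text
time_s: 3.5
eef_pos: [0.5702, 0.1286, 0.1988]
eef_rot: [-0.0, -0.275, 0.961, 0.0]
wrist_force: [-2.3, 0.8, -4.9]
opening: 0.271
grasp_force: 60.0
```

>>> servo_tool(motion=[[[-0.75,0,0.28,0,0.9],[-1.45,0,0.64,0,0.9],[-2.1,0,1.05,0,0.9],[-2.7,0,1.55,0,0.9],[-2.7,0,1.55,0,0.9]]])

```text
time_s: 4.0
eef_pos: [0.5928, 0.1422, 0.1826]
eef_rot: [-0.001, -0.275, 0.961, -0.0]
wrist_force: [-2.2, -3.2, -8.2]
opening: 0.274
grasp_force: 59.8
```

>>> servo_tool(motion=[[[-0.5,0,0.5,0,0.9],[-0.85,0,0.95,0,0.9],[-0.85,0,0.95,0,0.9],[-0.85,0,0.95,0,0],[-0.85,0,0.95,0,-0.2]]])

```text
time_s: 4.5
eef_pos: [0.6016, 0.1475, 0.1758]
eef_rot: [0.002, -0.275, 0.961, -0.0]
wrist_force: [0.9, -0.4, 0.1]
opening: 0.594
grasp_force: 0.0
```

>>> servo_tool(motion=[[[0,0,0,0,-0.3],[0,0,0,0,-0.3],[0,0,-3,0,-0.3],[0,0,-7.5,0,-0.3],[0,0,-10,0,-0.3]]])

```text
time_s: 5.0
eef_pos: [0.6013, 0.1475, 0.2784]
eef_rot: [0.002, -0.275, 0.961, -0.001]
wrist_force: [0.8, -0.3, 0.2]
opening: 0.649
grasp_force: 0.0
```

```bash
python3 go.py .509 .306 .26 32; python3 - <<'E'
from h import *
import pickle
c=ctrl.camera('top');save(c,'top1');pickle.dump(c,open('t1.pkl','wb'));W=cloud(c)
H=cv2.cvtColor(c['pixels'],cv2.COLOR_RGB2HSV).astype(int)
m=(H[:,:,0]<14)&(H[:,:,1]>180)&(H[:,:,2]>90);m[:,:270]=0;m[:,340:]=0;m[:150]=0;m[210:]=0
v,u=np.nonzero(m);print(len(u),u.mean(),v.mean(),np.nanmedian(W[m],0))
# amber jar: black cap
Z=W[:,:,2];m=(Z>.055)&(Z<.08);m[:,:190]=0;m[:,235:]=0;m[:205]=0;m[235:]=0
v,u=np.nonzero(m);k=cv2.findNonZero(m.astype(np.uint8));cc,r=cv2.minEnclosingCircle(k);print('jar',ray(c,u.mean(),v.mean(),.067).round(4),ray(c,*cc,.067).round(4),r)
E
```

```text
t 5.0 pos [0.6013 0.1475 0.2784] yaw 121.94 shift [-0.54 18.34  1.8 ] twist 89.93697331154186 F [ 0.8 -0.3  0.2] op 0.649
30 285.43333333333334 178.56666666666666 [0.58733398 0.14599574 0.1738518 ]
jar [0.5091 0.3066 0.067 ] [0.5092 0.3064 0.067 ] 9.276373863220215
```

>>> servo_tool(motion=[[[-0.1,4.5,0,8,-0.3],[-0.2,9,0,16,-0.3],[-0.4,13.5,0,24,-0.3],[-0.5,18.3,0,32,-0.3],[-0.5,18.3,0,40,-0.3]]])

```text
time_s: 5.55
eef_pos: [0.5043, 0.31, 0.2747]
eef_rot: [-0.0, 0.07, 0.998, 0.001]
wrist_force: [-0.7, -0.5, -0.1]
opening: 0.649
grasp_force: 0.0
```

>>> servo_tool(motion=[[[0,0,0,8,-0.4],[0,0,0,16,-0.4],[0,0,0,24,-0.4],[0,0,0,32,-0.4],[0,0,0,40,-0.4]]])

```text
time_s: 6.05
eef_pos: [0.5076, 0.3054, 0.2744]
eef_rot: [0.0, 0.41, 0.912, 0.0]
wrist_force: [-0.4, -1.0, 0.8]
opening: 0.697
grasp_force: 0.0
```

>>> servo_tool(motion=[[[0,0,2,5,-0.4],[0,0,5,10,-0.4],[0,0,8,10,-0.4],[0,0,8,10,-0.4]]])

```text
time_s: 6.45
eef_pos: [0.5048, 0.3043, 0.1898]
eef_rot: [-0.003, 0.485, 0.874, -0.003]
wrist_force: [-0.5, -0.5, -0.1]
opening: 0.701
grasp_force: 0.0
```

```bash
python3 go.py .5091 .3062 .051 32; python3 - <<'E'
from h import *
import pickle
o=pose();c=ctrl.camera('wrist');save(c,'w2');pickle.dump((o,c),open('w2.pkl','wb'))
W=cloud(c,o);Z=W[:,:,2]
P=W[(Z>.062)&(Z<.072)&(np.hypot(W[:,:,0]-.509,W[:,:,1]-.306)<.04)]
cc,r=cv2.minEnclosingCircle(P[:,:2].astype(np.float32));print(len(P),P.mean(0),cc,r)
E
```

```text
t 6.45 pos [0.5048 0.3043 0.1898] yaw 31.93 shift [-0.09  0.58 13.88] twist -0.06723474915375505 F [-0.5 -0.5 -0.1] op 0.701
1699 [0.50844544 0.30957521 0.06703004] (0.5094513893127441, 0.3086398243904114) 0.021365154534578323
```

View pics/w2.png

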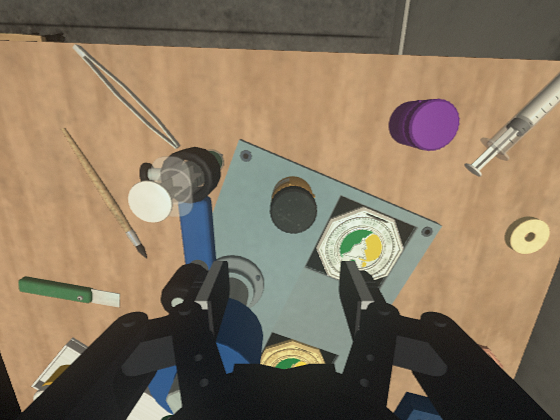

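The wrist view has the black cap with its amber edge at (293,210), and the fingers are clear of the knob at (185,285) and the bar. I shift 6 mm along y, then descend.

>>> servo_tool(motion=[[[0,0.6,0,0,-0.4],[0,0.6,3.5,0,-0.4],[0,0.6,7,0,-0.4],[0,0.6,9,0,-0.4],[0,0.6,9,0,-0.4]]])

```text
time_s: 7.0
eef_pos: [0.5134, 0.3104, 0.1041]
eef_rot: [-0.0, 0.486, 0.874, 0.002]
wrist_force: [-0.2, 7.0, -1.1]
opening: 0.699
grasp_force: 0.0
```

```bash
python3 go.py .5092 .3075 .051 32
```

```text
t 7.0 pos [0.5134 0.3104 0.1041] yaw 31.89 shift [-0.04 -0.53  5.3 ] twist -0.1137272806523697 F [-0.2  7.  -1.1] op 0.699
```

>>> servo_tool(motion=[[[0,-0.2,0,0,-0.4],[0,-0.5,0,0,-0.4],[0,-0.5,0,0,-0.4]]])

```text
time_s: 7.3
eef_pos: [0.511, 0.3089, 0.1076]
eef_rot: [0.001, 0.486, 0.874, 0.004]
wrist_force: [0.9, 10.2, -1.3]
opening: 0.7
grasp_force: 0.0
```

```bash
python3 go.py .5092 .3075 .051 32; python3 - <<'E'
from h import *
o=pose();print(o['torque'],o['q'])
c=ctrl.camera('wrist');save(c,'w3');c=ctrl.camera('top');save(c,'t3')
E
```

```text
t 7.3 pos [0.511  0.3089 0.1076] yaw 31.9 shift [-0.03 -0.28  5.66] twist -0.09972842737826682 F [ 0.9 10.2 -1.3] op 0.7
[ 1.00662015 -0.08500157 -0.41165727] [ 0.34350952  0.39415246  1.66410278  0.00375096  1.07523055 -0.21503207]
```

View pics/w3.png

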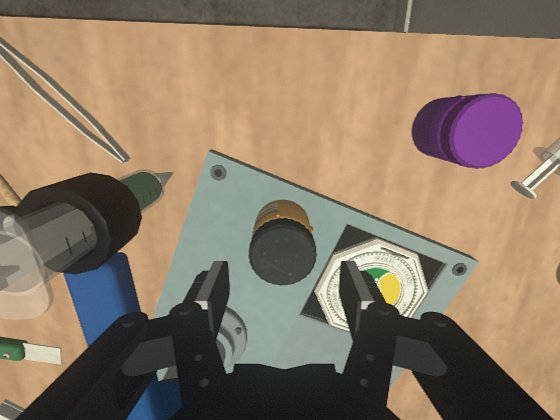

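Contact: about 10 N along +y, most likely the wide knuckle against the knob, with the TCP still 57 mm above the grasp height. In the view the jar is upright at (282,245) and untouched. I back straight up and turn the hand 90° so the fingers lie parallel to the bar.

>>> servo_tool(motion=[[[0,0,-3,0,-0.4],[0,0,-7,0,-0.4],[0,0,-11,0,-0.4],[0,0,-12,0,-0.4],[0,0,-12,0,-0.4]]])

```text
time_s: 7.9
eef_pos: [0.511, 0.3068, 0.2292]
eef_rot: [0.003, 0.485, 0.874, 0.003]
wrist_force: [0.6, -1.0, -0.4]
opening: 0.701
grasp_force: 0.0
```

>>> servo_tool(motion=[[[0,0,0,8,-0.4],[0,0,0,16,-0.4],[0,0,0,24,-0.4],[0,0,0,32,-0.4],[0,0,0,40,-0.4]]])

```text
time_s: 8.4
eef_pos: [0.508, 0.3056, 0.223]
eef_rot: [-0.0, 0.757, 0.653, -0.001]
wrist_force: [0.1, -0.0, -0.2]
opening: 0.697
grasp_force: 0.0
```

>>> servo_tool(motion=[[[0,0,0,8,-0.4],[0,0,0,16,-0.4],[0,0,0,24,-0.4],[0,0,0,32,-0.4],[0,0,0,40,-0.4]]])

```text
time_s: 8.9
eef_pos: [0.508, 0.3056, 0.223]
eef_rot: [-0.0, 0.935, 0.355, -0.001]
wrist_force: [-0.3, 0.3, 1.2]
opening: 0.701
grasp_force: 0.0
```

>>> servo_tool(motion=[[[0,0,0,8,-0.4],[0,0,0,10,-0.4],[0,0,0,10,-0.4],[0,0,0,10,-0.4]]])

```text
time_s: 9.3
eef_pos: [0.5081, 0.3056, 0.2235]
eef_rot: [0.0, 0.961, 0.276, -0.001]
wrist_force: [0.8, -0.1, 0.4]
opening: 0.699
grasp_force: 0.0
```

```bash
python3 go.py .5092 .307 .051 -58; python3 - <<'E'
from h import *
import pickle
c=ctrl.camera('top');save(c,'t4');pickle.dump(c,open('t4.pkl','wb'))
o=pose();w=ctrl.camera('wrist');save(w,'w4');pickle.dump((o,w),open('w4.pkl','wb'))
W=cloud(w,o);Z=W[:,:,2]
P=W[(Z>.060)&(Z<.074)&(np.hypot(W[:,:,0]-.509,W[:,:,1]-.306)<.05)]
cc,r=cv2.minEnclosingCircle(P[:,:2].astype(np.float32));print('jar wrist',len(P),P.mean(0),cc,r)
W=cloud(c);Z=W[:,:,2]
def zb(W,a,b,p,rad):
    P=W[(W[:,:,2]>a)&(W[:,:,2]<b)&(np.hypot(W[:,:,0]-p[0],W[:,:,1]-p[1])<rad)];print(len(P),P.mean(0).round(4) if len(P) else 0)
zb(W,.055,.08,(.509,.306),.03);zb(W,.17,.195,(.43,.31),.03);zb(W,.155,.18,(.4635,.2542),.025)
E
```

```text
t 9.3 pos [0.5081 0.3056 0.2235] yaw -58.01 shift [ 0.18 -0.05 17.25] twist -0.005087276642740335 F [ 0.8 -0.1  0.4] op 0.699
jar wrist 1389 [0.51042867 0.3096492  0.06700076] (0.5091043710708618, 0.3091348707675934) 0.02123752236366272
79 [0.4982 0.3082 0.0656]
77 [0.4215 0.305  0.1832]
0 0
```

>>> servo_tool(motion=[[[0.2,-0.1,3,0,-0.4],[0.2,-0.1,6,0,-0.4],[0.2,-0.1,9,0,-0.4],[0.2,-0.1,11,0,-0.4],[0.2,-0.1,11,0,-0.4]]])

```text
time_s: 9.9
eef_pos: [0.5071, 0.3067, 0.1107]
eef_rot: [0.0, 0.961, 0.275, -0.003]
wrist_force: [-0.8, 0.6, 0.1]
opening: 0.702
grasp_force: 0.0
```

>>> servo_tool(motion=[[[0,0,2,0,-0.4],[0,0,4,0,-0.4],[0,0,6.2,0,-0.4],[0,0,6.2,0,-0.4]]])

```text
time_s: 10.3
eef_pos: [0.5082, 0.3071, 0.0507]
eef_rot: [0.0, 0.961, 0.275, -0.002]
wrist_force: [-1.0, -0.1, -0.3]
opening: 0.698
grasp_force: 0.0
```

```bash
python3 go.py .5092 .3075 .051 -58
```

```text
t 10.3 pos [0.5082 0.3071 0.0507] yaw -58.06 shift [ 0.11  0.02 -0.03] twist -0.05898930280335435 F [-1.  -0.1 -0.3] op 0.698
```

Clean descent. Now I close on the jar and lift.

>>> servo_tool(motion=[[[0.1,0,0,0,-0.2],[0.1,0,0,0,0.2],[0.1,0,0,0,0.2],[0.1,0,0,0,0.2],[0.1,0,0,0,0.2]]])

```text
time_s: 10.8
eef_pos: [0.5118, 0.3088, 0.0544]
eef_rot: [-0.0, 0.961, 0.275, 0.002]
wrist_force: [-1.0, -0.3, 6.6]
opening: 0.48
grasp_force: 60.5
```

>>> servo_tool(motion=[[[0,0,0,0,0.3],[0,0,-1,0,0.3],[0,0,-3,0,0.3],[0,0,-5,0,0.3],[0,0,-5,0,0.3]]])

```text
time_s: 11.3
eef_pos: [0.5125, 0.3089, 0.1058]
eef_rot: [-0.0, 0.961, 0.275, 0.003]
wrist_force: [0.6, -0.7, -0.8]
opening: 0.481
grasp_force: 60.5
```

```bash
python3 go.py .4955 -.079 .28 -96;python3 - <<'E'
from h import *
c=ctrl.camera('top');save(c,'t5')
Z=cloud(c);H=cv2.cvtColor(c['pixels'],cv2.COLOR_RGB2HSV).astype(int)
# tray outer rim: bright low-sat
m=((H[:,:,1]<40)&(H[:,:,2]>140)&(Z[:,:,2]>-.005)&(Z[:,:,2]<.025)).astype(np.uint8);m[:,:340]=0;m[:,405:]=0;m[:185]=0;m[292:]=0
m=cv2.morphologyEx(m,cv2.MORPH_OPEN,np.ones((2,2)))
k=max(cv2.findContours(cv2.morphologyEx(m,cv2.MORPH_CLOSE,np.ones((15,15))),0,1)[0],key=cv2.contourArea);r=cv2.minAreaRect(k);print(r)
C=np.array([ray(c,*p,.012)[:2] for p in cv2.boxPoints(r)]);print(C.round(4),C.mean(0).round(4))
E
```

```text
t 11.3 pos [0.5125 0.3089 0.1058] yaw -58.07 shift [-21.86  32.05 -17.5 ] twist 37.93022815649368 F [ 0.6 -0.7 -0.8] op 0.481
((373.67694091796875, 238.08462524414062), (37.83059310913086, 89.30500030517578), 7.125016689300537)
[[ 0.3663 -0.0145]
 [ 0.5789 -0.0521]
 [ 0.5653 -0.1438]
 [ 0.3529 -0.1037]] [ 0.4659 -0.0785]
```

The jar is held (opening 41 mm, weight visible). The tray measures 216 × 91 mm with its centre at (0.466,-0.0785) and yaw about -10°, so the gap target is (0.495,-0.080). I lift high over the column and carry it across.

>>> servo_tool(motion=[[[0,0,-3,0,0.3],[0,0,-7,0,0.3],[0,0,-11,0,0.3],[0,0,-15,0,0.3],[0,0,-17.5,0,0.3]]])

```text
time_s: 11.85
eef_pos: [0.5108, 0.3083, 0.2796]
eef_rot: [-0.0, 0.961, 0.275, 0.001]
wrist_force: [0.1, 0.4, -1.3]
opening: 0.481
grasp_force: 60.7
```

>>> servo_tool(motion=[[[-1,1.5,0,0,0.3],[-3,4.5,0,0,0.3],[-5.5,8,0,0,0.3],[-8,11.5,0,0,0.3],[-10.5,15,0,0,0.3]]])

```text
time_s: 12.35
eef_pos: [0.4989, 0.1232, 0.2747]
eef_rot: [-0.0, 0.961, 0.275, -0.002]
wrist_force: [1.0, -0.5, -0.4]
opening: 0.476
grasp_force: 60.7
```

>>> servo_tool(motion=[[[-2.5,3.6,0,8,0.3],[-5,7.2,0,16,0.3],[-7.5,10.8,0,24,0.3],[-10,14.4,0,32,0.3],[-11.4,17,0,40,0.3]]])

```text
time_s: 12.85
eef_pos: [0.4917, -0.082, 0.2748]
eef_rot: [-0.0, 0.997, -0.074, -0.002]
wrist_force: [-0.9, -0.2, -0.5]
opening: 0.482
grasp_force: 60.7
```

>>> servo_tool(motion=[[[0,0,0,2,0.3],[0,0,0,2,0.3],[0,0,0,2,0.3]]])

```text
time_s: 13.15
eef_pos: [0.4927, -0.0791, 0.2756]
eef_rot: [-0.0, 0.996, -0.087, -0.001]
wrist_force: [-0.5, 0.2, -0.3]
opening: 0.473
grasp_force: 60.8
```

```bash
python3 go.py .495 -.080 .047 -100;python3 - <<'E'
from h import *
o=pose();w=ctrl.camera('wrist');save(w,'w6')
W=cloud(w,o);Z=W[:,:,2]
for n,p in dict(green=(.5477,-.0802),white=(.4439,-.0623),yel=(.39,-.069)).items():
    P=W[(Z>.040)&(Z<.050)&(np.hypot(W[:,:,0]-p[0],W[:,:,1]-p[1])<.026)]
    if len(P)>20:
        cc,r=cv2.minEnclosingCircle(P[:,:2].astype(np.float32));print(n,len(P),P.mean(0).round(4),np.round(cc,4),r)
    else: print(n,len(P))
E
```

```text
t 13.15 pos [ 0.4927 -0.0791  0.2756] yaw -100.02 shift [ 0.3   0.06 22.86] twist -0.024116743098915094 F [-0.5  0.2 -0.3] op 0.473
green 801 [ 0.5487 -0.0804  0.0451] [ 0.5482 -0.0804] 0.018722452223300934
white 523 [ 0.4478 -0.0627  0.0451] [ 0.4445 -0.0623] 0.018511228263378143
yel 0
```

View pics/w6.png

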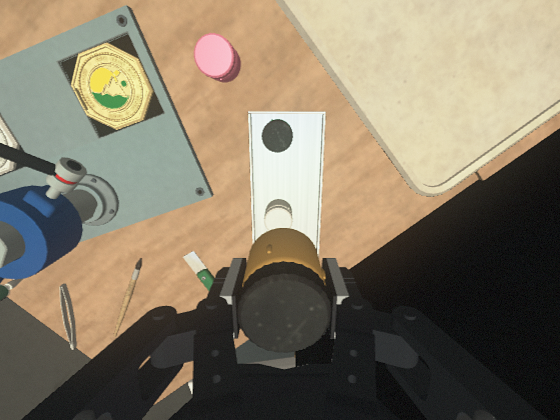

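The jar hangs upright in the grip at (283,290), with the green cap at (277,135) and the white cap at (278,212) in the tray. Positions are confirmed, so I lower.

>>> servo_tool(motion=[[[0.3,0.1,3,0,0.3],[0.3,0.1,7,0,0.3],[0.3,0.1,11,0,0.3],[0.3,0.1,14,0,0.3],[0.3,0.1,15,0,0.3]]])

```text
time_s: 13.7
eef_pos: [0.4939, -0.0789, 0.1236]
eef_rot: [-0.001, 0.996, -0.087, -0.003]
wrist_force: [-0.3, 0.7, -0.5]
opening: 0.48
grasp_force: 60.8
```

>>> servo_tool(motion=[[[0,0,2,0,0.3],[0,0,4.5,0,0.3],[0,0,6.5,0,0.3],[0,0,7,0,0.3],[0,0,7,0,0.3]]])

```text
time_s: 14.2
eef_pos: [0.4966, -0.0804, 0.0574]
eef_rot: [-0.0, 0.996, -0.087, -0.0]
wrist_force: [-1.5, -0.3, -0.3]
opening: 0.483
grasp_force: 60.8
```

```bash
python3 go.py .4955 -.079 .0454 -100
```

```text
t 14.2 pos [ 0.4966 -0.0804  0.0574] yaw -100.02 shift [-0.13 -0.12  1.2 ] twist -0.016322165963799762 F [-1.5 -0.3 -0.3] op 0.483
```

>>> servo_tool(motion=[[[0,0,0.4,0,0.3],[-0.1,-0.1,0.8,0,0.3],[-0.1,-0.1,0.8,0,0.3]]])

```text
time_s: 14.5
eef_pos: [0.4957, -0.0795, 0.0495]
eef_rot: [0.0, 0.996, -0.088, 0.0]
wrist_force: [0.2, 0.1, -1.1]
opening: 0.481
grasp_force: 60.8
```

>>> servo_tool(motion=[[[0,0,0.15,0,0.3],[0,0,0.15,0,0.3],[0,0,0.15,0,0.3]]])

```text
time_s: 14.8
eef_pos: [0.4958, -0.0797, 0.0479]
eef_rot: [0.0, 0.996, -0.088, 0.0]
wrist_force: [-1.1, 0.5, -0.5]
opening: 0.479
grasp_force: 60.8
```

>>> servo_tool(motion=[[[0,0,0.15,0,0.3],[0,0,0.15,0,0.3]]])

```text
time_s: 15.0
eef_pos: [0.4956, -0.0796, 0.0461]
eef_rot: [-0.0, 0.996, -0.088, -0.0]
wrist_force: [-0.5, 0.6, -1.1]
opening: 0.482
grasp_force: 60.8
```

>>> servo_tool(motion=[[[0,0,0.12,0,0.3],[0,0,0.12,0,0.3]]])

```text
time_s: 15.2
eef_pos: [0.4958, -0.0796, 0.0454]
eef_rot: [-0.0, 0.996, -0.088, 0.0]
wrist_force: [-1.3, 0.3, 2.7]
opening: 0.48
grasp_force: 61.0
```

The jar touches the floor at the predicted height (2.7 N). I release it and rise.

>>> servo_tool(motion=[[[0,0,0,0,0],[0,0,0,0,-0.2],[0,0,0,0,-0.35],[0,0,0,0,-0.35],[0,0,-1,0,-0.35]]])

```text
time_s: 15.7
eef_pos: [0.4946, -0.0792, 0.0542]
eef_rot: [-0.0, 0.996, -0.088, -0.001]
wrist_force: [-0.1, -0.5, -0.1]
opening: 0.678
grasp_force: 0.0
```

>>> servo_tool(motion=[[[0,0,-3,0,-0.35],[0,0,-7,0,-0.35],[0,0,-11,0,-0.35],[0,0,-16,0,-0.2],[0,0,-20,0,-0.1]]])

```text
time_s: 16.2
eef_pos: [0.4959, -0.0796, 0.2587]
eef_rot: [0.0, 0.996, -0.088, 0.001]
wrist_force: [1.1, -0.1, -0.2]
opening: 0.553
grasp_force: 0.0
```

```bash
python3 - <<'E'
from h import *
import pickle
o=pose();w=ctrl.camera('wrist');save(w,'w7');c=ctrl.camera('top');save(c,'t7');pickle.dump((o,w,c),open('p7.pkl','wb'))
for nm,W in (('wrist',cloud(w,o)),('top',cloud(c))):
  Z=W[:,:,2]
  for n,p,a,b in (('resin',(.4957,-.0796),.05,.07),('green',(.548,-.0804),.04,.05),('white',(.4445,-.0623),.04,.05),('yel',(.39,-.069),.04,.05),('knob',(.46,.254),.15,.18),('syr',(.4215,.305),.17,.195)):
    P=W[(Z>a)&(Z<b)&(np.hypot(W[:,:,0]-p[0],W[:,:,1]-p[1])<.026)]
    if len(P)>10:
        cc,r=cv2.minEnclosingCircle(P[:,:2].astype(np.float32));print(nm,n,len(P),P.mean(0).round(4),np.round(cc,4),round(r,4))
E
python3 go.py .457 .253 .26 32
```

```text
wrist resin 1061 [ 0.4952 -0.0786  0.058 ] [ 0.4941 -0.0784] 0.0212
wrist green 866 [ 0.5487 -0.0804  0.0451] [ 0.5481 -0.0804] 0.0186
wrist white 673 [ 0.4454 -0.0627  0.045 ] [ 0.4441 -0.0624] 0.0188
wrist yel 598 [ 0.3913 -0.0695  0.045 ] [ 0.3898 -0.0691] 0.0189
top resin 257 [ 0.4939 -0.0789  0.0566] [ 0.4934 -0.0796] 0.0217
top green 171 [ 0.5481 -0.0802  0.0438] [ 0.5484 -0.081 ] 0.0185
top white 193 [ 0.4441 -0.0632  0.0439] [ 0.4446 -0.0635] 0.0191
top yel 199 [ 0.3901 -0.0702  0.0439] [ 0.3902 -0.0706] 0.0186
top knob 105 [0.4588 0.2513 0.1663] [0.4591 0.2514] 0.0118
top syr 77 [0.4215 0.3049 0.1834] [0.4214 0.3051] 0.0096
t 16.3 pos [ 0.4989 -0.0808  0.2628] yaw -100.06 shift [ -9.96 -32.14   0.06] twist -132.06064984439305 F [ 0.4  0.2 -0.1] op 0.546
```

The resin jar stands in the gap at (0.494,-0.079) and the neighbours are unmoved. The arm is now at 125.3° after the slack nudge. Next I go to the knob with the fingers roughly tangential.

>>> servo_tool(motion=[[[-1,-3.2,0,-8,-0.1],[-2,-6.4,0,-16,-0.1],[-3,-9.6,0,-24,-0.1],[-4,-12.8,0,-32,-0.1],[-5,-16,0,-40,-0.1]]])

```text
time_s: 16.8
eef_pos: [0.4738, 0.0879, 0.255]
eef_rot: [-0.0, 0.965, 0.261, -0.0]
wrist_force: [0.8, 0.4, 0.6]
opening: 0.553
grasp_force: 0.0
```

>>> servo_tool(motion=[[[1.3,-3.1,0,-8,-0.1],[2.6,-6.2,0,-16,-0.1],[3.9,-9.3,0,-24,-0.1],[5.2,-12.4,0,-32,-0.1],[6.5,-15.5,0,-40,-0.1]]])

```text
time_s: 17.3
eef_pos: [0.4527, 0.2548, 0.255]
eef_rot: [-0.0, 0.818, 0.575, -0.0]
wrist_force: [0.8, 0.4, -0.0]
opening: 0.55
grasp_force: 0.0
```

>>> servo_tool(motion=[[[0,0,0,-8,-0.1],[0,0,0,-16,-0.1],[0,0,0,-24,-0.1],[0,0,0,-32,-0.1],[0,0,0,-40,-0.1]]])

```text
time_s: 17.8
eef_pos: [0.453, 0.2534, 0.2549]
eef_rot: [-0.0, 0.572, 0.82, -0.0]
wrist_force: [0.1, -0.2, -0.8]
opening: 0.551
grasp_force: 0.0
```

>>> servo_tool(motion=[[[0,0,0,0,-0.1],[0,0,0,0,-0.1]]])

```text
time_s: 18.0
eef_pos: [0.4533, 0.2534, 0.255]
eef_rot: [-0.0, 0.576, 0.818, -0.0]
wrist_force: [-0.7, 0.1, -0.1]
opening: 0.552
grasp_force: 0.0
```

```bash
python3 go.py .459 .2514 .164 20; python3 - <<'E'
from h import *
o=pose();w=ctrl.camera('wrist');save(w,'w8');W=cloud(w,o);Z=W[:,:,2]
for n,p,a,b,r in (('knob',(.459,.2514),.16,.175,.02),('syr',(.4215,.305),.178,.195,.02),('col',(.5083,.182),.158,.172,.03)):
    P=W[(Z>a)&(Z<b)&(np.hypot(W[:,:,0]-p[0],W[:,:,1]-p[1])<r)]
    if len(P)>10:
        cc,r=cv2.minEnclosingCircle(P[:,:2].astype(np.float32));print(n,len(P),P.mean(0).round(4),np.round(cc,4),round(r,4))
E
```

```text
t 18.0 pos [0.4533 0.2534 0.255 ] yaw 19.71 shift [-0.38  0.48  9.1 ] twist -0.2852707245319266 F [-0.7  0.1 -0.1] op 0.552
knob 723 [0.4577 0.2547 0.1674] [0.4582 0.2532] 0.0121
syr 739 [0.421  0.3061 0.1844] [0.4209 0.3059] 0.0099
col 1276 [0.5049 0.1848 0.1648] [0.5078 0.184 ] 0.0204
```

View pics/w8.png

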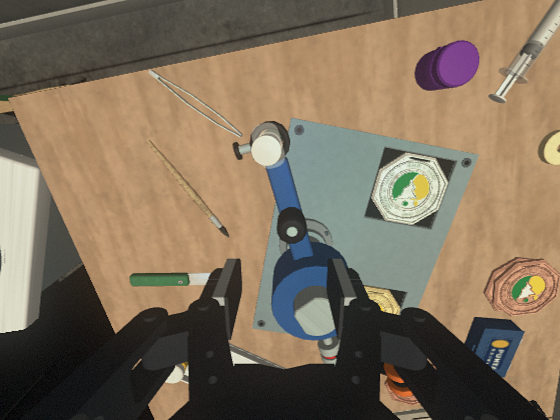

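The knob is at (291,222), between the pads, and the bar and syringe are clear of the knuckles. I descend and grip.

>>> servo_tool(motion=[[[-0.3,0.45,0,0,-0.1],[-0.3,0.45,3,0,-0.1],[-0.3,0.45,6,0,-0.1],[-0.3,0.45,6,0,-0.1]]])

```text
time_s: 18.45
eef_pos: [0.4563, 0.2512, 0.1911]
eef_rot: [-0.002, 0.575, 0.818, -0.003]
wrist_force: [-0.6, -0.4, -0.3]
opening: 0.548
grasp_force: 0.0
```

```bash
python3 go.py .4585 .2522 .164 20
```

```text
t 18.45 pos [0.4563 0.2512 0.1911] yaw 19.84 shift [0.02 0.26 2.71] twist -0.16364910277366107 F [-0.6 -0.4 -0.3] op 0.548
```

>>> servo_tool(motion=[[[0,0.2,1,0,-0.1],[0,0.2,2.7,0,-0.1],[0,0.2,2.7,0,0.3],[0,0.2,2.7,0,0.7],[0,0.2,2.7,0,0.7]]])

```text
time_s: 18.95
eef_pos: [0.4606, 0.2529, 0.1689]
eef_rot: [0.0, 0.574, 0.819, 0.0]
wrist_force: [-3.1, -2.1, -0.6]
opening: 0.244
grasp_force: 58.9
```

>>> servo_tool(motion=[[[0,0,0,0,0.8],[0,0,0,0,0.8],[0,0,0,0,0.8]]])

```text
time_s: 19.25
eef_pos: [0.4607, 0.2529, 0.1689]
eef_rot: [0.0, 0.574, 0.819, 0.0]
wrist_force: [-4.9, -1.4, 5.7]
opening: 0.244
grasp_force: 59.6
```

```bash
python3 go.py .4585 .2522 .164 20
cat > sw.py <<'E'
import sys
from h import *
# rows for swinging: args: col x,y ; per-row deg list count ; twist per row
cx,cy,da,n,tw=map(float,sys.argv[1:6])
o=pose();R=R_of(o['eef_rot']);p=np.array(o['eef_pos']);a0=np.arctan2(p[1]-cy,p[0]-cx);r0=np.hypot(p[0]-cx,p[1]-cy)
print('ang',np.degrees(a0).round(2),'r',r0.round(4),'F',np.round(o['wrist_force'],1),'op',o['opening'],'yaw',np.degrees(np.arctan2(R[1,1],R[0,1])).round(1),'z',p[2].round(4))
rr=float(sys.argv[6]) if len(sys.argv)>6 else r0
for k in range(1,int(n)+1):
    a=a0-np.radians(da)*k;t=np.array([cx+rr*np.cos(a),cy+rr*np.sin(a),p[2]])
    print((R.T@(t-p)*100).round(2)[:2],tw*k)
E
python3 sw.py .508 .1825 7.8 5 7
```

```text
t 19.25 pos [0.4607 0.2529 0.1689] yaw 19.93 shift [ 0.   -0.23  0.49] twist -0.06643870157461151 F [-4.9 -1.4  5.7] op 0.244
ang 123.9 r 0.0849 F [-4.9 -1.4  5.7] op 0.24393692833179242 yaw 19.9 z 0.1689
[0.2  1.14] 7.0
[0.25 2.29] 14.0
[0.14 3.44] 21.0
[-0.13  4.56] 28.0
[-0.55  5.64] 35.0
```

>>> servo_tool(motion=[[[0.2,1.15,-0.2,7,0.8],[0.25,2.3,-0.2,14,0.8],[0.15,3.45,-0.2,21,0.8],[-0.15,4.55,-0.2,28,0.8],[-0.55,5.65,-0.2,35,0.8]]])

```text
time_s: 19.75
eef_pos: [0.5134, 0.2678, 0.1689]
eef_rot: [-0.002, 0.795, 0.607, -0.002]
wrist_force: [-10.3, 1.3, 1.1]
opening: 0.244
grasp_force: 60.0
```

```bash
python3 sw.py .508 .1825 7.8 5 7 .085
```

```text
ang 86.38 r 0.0855 F [-10.3   1.3   1.1] op 0.24386132408307895 yaw -15.3 z 0.1689
[0.11 1.16] 7.0
[0.11 2.31] 14.0
[-0.05  3.46] 21.0
[-0.36  4.57] 28.0
[-0.82  5.63] 35.0
```

>>> servo_tool(motion=[[[0.1,1.15,0,7,0.8],[0.1,2.3,0,14,0.8],[-0.05,3.45,0,21,0.8],[-0.35,4.55,0,28,0.8],[-0.8,5.65,0,35,0.8]]])

```text
time_s: 20.25
eef_pos: [0.566, 0.2457, 0.1689]
eef_rot: [-0.002, 0.941, 0.34, -0.002]
wrist_force: [-10.8, 2.9, 1.2]
opening: 0.244
grasp_force: 60.0
```

```bash
python3 sw.py .508 .1825 7.8 5 7 .085
```

```text
ang 47.47 r 0.0858 F [-10.8   2.9   1.2] op 0.24439127184563525 yaw -50.3 z 0.1689
[-0.    1.16] 7.0
[-0.08  2.32] 14.0
[-0.32  3.45] 21.0
[-0.7   4.54] 28.0
[-1.23  5.57] 35.0
```

>>> servo_tool(motion=[[[0,1.15,0,7,0.8],[-0.1,2.3,0,14,0.8],[-0.3,3.45,0,21,0.8],[-0.7,4.55,0,28,0.8],[-1.2,5.6,0,35,0.8]]])

```text
time_s: 20.75
eef_pos: [0.5924, 0.1958, 0.1689]
eef_rot: [-0.002, 0.999, 0.041, -0.003]
wrist_force: [-13.0, 8.2, 2.8]
opening: 0.249
grasp_force: 60.1
```

```bash
python3 sw.py .508 .1825 7.8 5 7 .085
```

```text
ang 8.97 r 0.0854 F [-13.    8.2   2.8] op 0.248866915808802 yaw -85.3 z 0.1689
[-0.04  1.16] 7.0
[-0.19  2.31] 14.0
[-0.49  3.42] 21.0
[-0.94  4.49] 28.0
[-1.53  5.48] 35.0
```

>>> servo_tool(motion=[[[-0.1,1.15,0,7,0.8],[-0.3,2.3,0,14,0.8],[-0.6,3.4,0,21,0.8],[-1.05,4.5,0,28,0.8],[-1.05,4.5,0,28,0.8]]])

```text
time_s: 21.25
eef_pos: [0.586, 0.1494, 0.169]
eef_rot: [-0.001, 0.979, -0.202, -0.003]
wrist_force: [-7.8, 5.2, -0.8]
opening: 0.248
grasp_force: 59.8
```

```bash
python3 sw.py .508 .1825 4 3 3 .085; cat > ang.py <<'E'
from h import *
import sys
c=ctrl.camera('top');save(c,sys.argv[1]);W=cloud(c);Z=W[:,:,2]
H=cv2.cvtColor(c['pixels'],cv2.COLOR_RGB2HSV).astype(int)
col=np.array([.508,.1825])
def rep(n,P):
    if len(P)>8:
        q=P[:,:2].mean(0)-col;print(n,len(P),P.mean(0).round(4),'r',np.hypot(*q).round(4),'ang',np.degrees(np.arctan2(q[1],q[0])).round(2))
D=np.hypot(W[:,:,0]-col[0],W[:,:,1]-col[1])
rep('syr',W[(Z>.176)&(Z<.195)&(D>.125)&(D<.175)])
b=(H[:,:,0]>100)&(H[:,:,0]<120)&(H[:,:,1]>120)
rep('bar',W[b&(Z>.115)&(Z<.14)&(D>.05)&(D<.14)])
rep('bar far',W[b&(Z>.115)&(Z<.14)&(D>.10)&(D<.135)])
m=(H[:,:,0]<14)&(H[:,:,1]>180)&(H[:,:,2]>90)&(Z>.1)&(D>.06)&(D<.14);rep('lever',W[m])
E
python3 ang.py t9
```

```text
ang -22.99 r 0.0847 F [-7.8  5.2 -0.8] op 0.2483524313113746 yaw -113.3 z 0.169
[0.01 0.59] 3.0
[-0.05  1.18] 6.0
[-0.15  1.77] 9.0
bar 99 [0.563  0.1586 0.1277] r 0.06 ang -23.47
```

>>> servo_tool(motion=[[[0,0.4,0,2,0.8],[-0.05,0.8,0,4,0.8],[-0.1,1.1,0,6,0.8],[-0.1,1.1,0,6,0.8]]])

```text
time_s: 21.7
eef_pos: [0.5815, 0.1409, 0.169]
eef_rot: [-0.002, 0.968, -0.251, -0.002]
wrist_force: [-3.3, 10.7, -3.2]
opening: 0.247
grasp_force: 59.4
```

>>> servo_tool(motion=[[[0,0,0,0,0.4],[0,0,0,0,0.1],[0,0,0,0,-0.1],[0,0,0,0,-0.1]]])

```text
time_s: 22.1
eef_pos: [0.5836, 0.1381, 0.1705]
eef_rot: [-0.0, 0.968, -0.251, 0.001]
wrist_force: [0.8, -0.5, -0.6]
opening: 0.549
grasp_force: 0.0
```

>>> servo_tool(motion=[[[0,0,-3,0,-0.1],[0,0,-7,0,-0.1],[0,0,-10,0,-0.1],[0,0,-10,0,-0.1]]])

```text
time_s: 22.5
eef_pos: [0.5859, 0.1383, 0.2763]
eef_rot: [-0.001, 0.968, -0.251, 0.005]
wrist_force: [0.3, -0.3, 1.3]
opening: 0.551
grasp_force: 0.0
```

```bash
python3 go.py .439 .223 .27 150; python3 ang.py t10; python3 - <<'E'
from h import *
import pickle
o=pose();w=ctrl.camera('wrist');save(w,'w10');pickle.dump((o,w),open('w10.pkl','wb'));W=cloud(w,o);Z=W[:,:,2]
for n,p,a,b,r in (('knob',(.581,.138),.16,.175,.025),('syr',(.637,.106),.178,.195,.03),('col',(.508,.182),.158,.172,.03)):
    P=W[(Z>a)&(Z<b)&(np.hypot(W[:,:,0]-p[0],W[:,:,1]-p[1])<r)]
    if len(P)>10:
        cc,r=cv2.minEnclosingCircle(P[:,:2].astype(np.float32));q=np.array(cc)-[.508,.1825];print(n,len(P),P.mean(0).round(4),np.round(cc,4),round(r,4),np.degrees(np.arctan2(q[1],q[0])).round(2))
E
```

```text
t 22.5 pos [0.5859 0.1383 0.2763] yaw -119.09 shift [-16.96  -0.25   0.47] twist 90.91000804955888 F [ 0.3 -0.3  1.3] op 0.551
bar 123 [0.5615 0.1513 0.1277] r 0.062 ang -30.25
knob 620 [0.583  0.1402 0.1675] [0.5818 0.1409] 0.0119 -29.4
syr 621 [0.6375 0.1081 0.1843] [0.6373 0.1082] 0.0099 -29.89
col 1299 [0.5112 0.1827 0.1648] [0.5083 0.1842] 0.0206 79.85
```

View pics/w10.png

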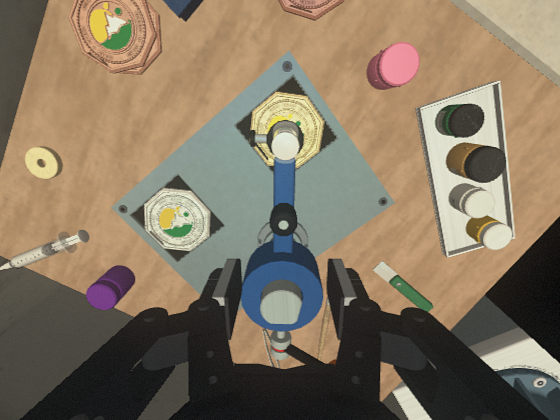

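The view shows the arm along the gold medal's direction: column (281,310), knob (284,218), syringe cap (286,145) over the gold medal (287,131). The jars stand in the tray and silver is untouched. In this same frame I compare the arm angle with the gold centre and the plate screws.

```bash
python3 - <<'E'
from h import *
import pickle
o,w=pickle.load(open('w10.pkl','rb'));W=cloud(w,o);Z=W[:,:,2];px=w['pixels'];H=cv2.cvtColor(px,cv2.COLOR_RGB2HSV).astype(int);g=cv2.cvtColor(px,cv2.COLOR_RGB2GRAY)
S=[]
for u,v in ((287,66),(382,201),(124,208)):
    p=g[v-8:v+9,u-8:u+9];m=p<p.min()+35;yy,xx=np.nonzero(m&(np.hypot(*np.mgrid[-8:9,-8:9])<7));q=ray(w,u-8+xx.mean(),v-8+yy.mean(),.012,o)[:2];S.append(q);print(u-8+xx.mean(),v-8+yy.mean(),q.round(4))
e=S[0]-S[1];print('x edge',np.hypot(*e),np.degrees(np.arctan2(e[1],e[0])))
e=S[2]-S[0];print('y edge',np.hypot(*e),np.degrees(np.arctan2(e[1],e[0]))-90)
D=np.hypot(W[:,:,0]-.635,W[:,:,1]-.105)
m=((H[:,:,1]>45)&(H[:,:,0]>15)&(H[:,:,0]<32)&(H[:,:,2]>110)&(Z>.0135)&(Z<.02)&(D<.06)).astype(np.uint8)
h=cv2.convexHull(cv2.findNonZero(m));hp=np.array([ray(w,*p[0],.016,o)[:2] for p in h],np.float32)
cc,r=cv2.minEnclosingCircle(hp);M=cv2.moments((hp*1e4).astype(np.int32));print('gold',cc,r,M['m10']/M['m00']/1e4,M['m01']/M['m00']/1e4)
m=((H[:,:,1]<40)&(H[:,:,2]>110)&(Z>.0135)&(Z<.02)&(np.hypot(W[:,:,0]-.605,W[:,:,1]-.297)<.055)).astype(np.uint8)
h=cv2.convexHull(cv2.findNonZero(m));hp=np.array([ray(w,*p[0],.016,o)[:2] for p in h],np.float32);print('silver',cv2.minEnclosingCircle(hp))
# lever/orange
m=(H[:,:,0]<12)&(H[:,:,1]>180)&(H[:,:,2]>90);v,u=np.nonzero(m);print('or',[(a,b) for a,b in zip(u[::20],v[::20])][:10])
E
```

```text
286.9024390243902 65.92682926829268 [0.7012 0.0697]
382.7142857142857 201.5 [0.492  0.0362]
122.70833333333333 208.75 [0.6557 0.3527]
x edge 0.2118636634253132 9.078874978592038
y edge 0.28665137658040724 9.132788091676886
gold (0.6366137266159058, 0.10673123598098755) 0.04766598343849182 0.6366639300140123 0.10673881614635088
silver ((0.6050907373428345, 0.29601481556892395), 0.05429331958293915)
or [(np.int64(275), np.int64(349)), (np.int64(333), np.int64(362))]
```

In one frame the stand yaw is 9.1° and the gold nest lies at -30.9°. The arm is at about -30.1°, so the nozzle is within about 2 mm of the medal's middle and well square to the flat. I go to the lever end, expected at (0.4095,0.173,0.170).

>>> servo_tool(motion=[[[-3.5,1.1,0,-8,-0.2],[-7,2.2,0,-16,-0.2],[-10.5,3.3,0,-24,-0.2],[-14,4.4,0,-32,-0.2],[-17.1,5.5,0,-40,-0.2]]])

```text
time_s: 23.1
eef_pos: [0.4043, 0.1735, 0.2682]
eef_rot: [0.0, 0.995, 0.098, -0.002]
wrist_force: [-0.4, 0.3, 0.5]
opening: 0.601
grasp_force: 0.0
```

>>> servo_tool(motion=[[[0,0,0,-8,-0.2],[0,0,0,-16,-0.2],[0,0,0,-24,-0.2],[0,0,0,-32,-0.2],[0,0,0,-40,-0.2]]])

```text
time_s: 23.6
eef_pos: [0.406, 0.1732, 0.2685]
eef_rot: [-0.0, 0.902, 0.432, -0.001]
wrist_force: [0.7, -0.5, 0.4]
opening: 0.601
grasp_force: 0.0
```

>>> servo_tool(motion=[[[0,0,0,-8,-0.2],[0,0,0,-9,-0.2],[0,0,0,-9,-0.2],[0,0,0,-9,-0.2]]])

```text
time_s: 24.0
eef_pos: [0.4065, 0.1733, 0.2695]
eef_rot: [-0.0, 0.867, 0.498, -0.0]
wrist_force: [-0.3, 0.3, -0.5]
opening: 0.6
grasp_force: 0.0
```

```bash
python3 go.py .4095 .1733 .176 -30.1; python3 ang.py t11; python3 - <<'E'
from h import *
import pickle
o=pose();w=ctrl.camera('wrist');save(w,'w11');pickle.dump((o,w),open('w11.pkl','wb'));W=cloud(w,o);R=R_of(o['eef_rot'])
H=cv2.cvtColor(w['pixels'],cv2.COLOR_RGB2HSV).astype(int)
m=(H[:,:,0]<14)&(H[:,:,1]>180)&(H[:,:,2]>90)&(W[:,:,2]>.1)
v,u=np.nonzero(m);print(len(u),u.min(),u.max(),v.min(),v.max())
for z in (.170,.176): print(ray(w,(u.min()+u.max())/2,(v.min()+v.max())/2,z,o).round(4),np.nanmedian(W[m],0).round(4))
E
```

```text
t 24.0 pos [0.4065 0.1733 0.2695] yaw -30.23 shift [0.15 0.27 9.35] twist -0.13458097791198043 F [-0.3  0.3 -0.5] op 0.6
syr 69 [0.6376 0.1067 0.1827] r 0.1501 ang -30.34
bar 229 [0.5879 0.1361 0.1276] r 0.0923 ang -30.13
bar far 115 [0.6106 0.1229 0.1276] r 0.1186 ang -30.15
416 273 302 128 236
[0.4246 0.2002 0.17  ] [0.4122 0.1761 0.1789]
[0.4252 0.2015 0.176 ] [0.4122 0.1761 0.1789]
```

View pics/w11.png

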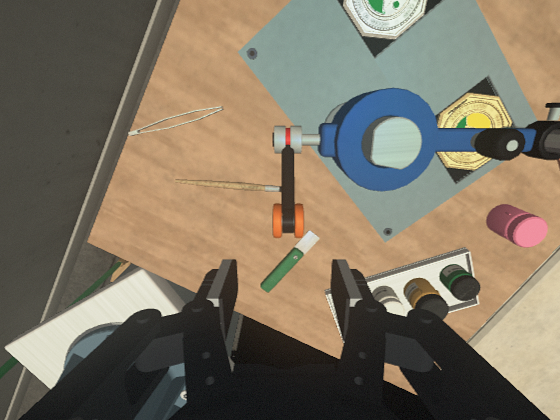

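The view shows the orange discs at (288,220), upright between the pads' lines, with the hub at (288,139), which agrees with the prediction to within 3 mm. I descend, then grip.

>>> servo_tool(motion=[[[0.2,0.3,2,0,-0.2],[0.2,0.3,5,0,-0.2],[0.2,0.3,7,0,-0.2],[0.2,0.3,7,0,-0.2]]])

```text
time_s: 24.5
eef_pos: [0.4083, 0.1733, 0.1973]
eef_rot: [-0.001, 0.867, 0.499, -0.003]
wrist_force: [-0.4, -0.2, -0.1]
opening: 0.599
grasp_force: 0.0
```

```bash
python3 go.py .41 .174 .176 -30.1
```

```text
t 24.5 pos [0.4083 0.1733 0.1973] yaw -30.13 shift [0.15 0.12 2.13] twist -0.03431323086141447 F [-0.4 -0.2 -0.1] op 0.599
```

>>> servo_tool(motion=[[[0.1,0.1,1,0,-0.2],[0.1,0.1,2.1,0,-0.2],[0.1,0.1,2.1,0,0.2],[0.1,0.1,2.1,0,0.6],[0.1,0.1,2.1,0,0.9]]])

```text
time_s: 25.0
eef_pos: [0.4111, 0.1742, 0.1793]
eef_rot: [-0.001, 0.866, 0.499, -0.001]
wrist_force: [-5.2, 0.0, 1.8]
opening: 0.271
grasp_force: 62.0
```

>>> servo_tool(motion=[[[0,0,0,0,0.9],[0,0,0,0,0.9],[0,0,0,0,0.9]]])

```text
time_s: 25.3
eef_pos: [0.4112, 0.1742, 0.1793]
eef_rot: [-0.0, 0.866, 0.499, -0.0]
wrist_force: [-5.2, 0.9, 1.8]
opening: 0.265
grasp_force: 62.1
```

```bash
cat > lv.py <<'E'
import sys
from h import *
# rows leading the lever end about the hub; hx,hy,hz = hub in TCP terms, lean (deg right) list
hx,hy=.4386,.2232;hz=.128
R=None;o=pose();R=R_of(o['eef_rot']);p=np.array(o['eef_pos']);rt=np.array([-.503,-.8643,0])
d=p-[hx,hy,hz];s=d@rt;print('lat',s.round(4),'up',d[2].round(4),'len',np.hypot(s,d[2]).round(4),'lean',np.degrees(np.arctan2(s,d[2])).round(1),'out',(d@np.array([-.8643,.503,0])).round(4),'F',np.round(o['wrist_force'],1),'op',round(o['opening'],3),'t',o['time_s'])
for a in map(float,sys.argv[1:]):
    r=np.radians(a);t=np.array([hx,hy,hz])+.075*(np.sin(r)*rt+np.cos(r)*np.array([0,0,1]))
    print(a,(R.T@(t-p)*100).round(2))
E
python3 lv.py 44 38 32 26 20
```

```text
lat 0.0561 up 0.0513 len 0.076 lean 47.6 out -0.0009 F [-5.2  0.9  1.8] op 0.265 t 25.3
44.0 [ 0.4  -0.09 -0.27]
38.0 [ 1.   -0.09 -0.78]
32.0 [ 1.64 -0.09 -1.23]
26.0 [ 2.33 -0.09 -1.61]
20.0 [ 3.05 -0.09 -1.92]
```

>>> servo_tool(motion=[[[0.4,0,-0.3,0,0.9],[1,0,-0.8,0,0.9],[1.65,0,-1.25,0,0.9],[2.35,0,-1.6,0,0.9],[3.05,0,-1.9,0,0.9]]])

```text
time_s: 25.8
eef_pos: [0.4256, 0.1985, 0.2002]
eef_rot: [0.001, 0.867, 0.499, -0.003]
wrist_force: [-18.7, -12.3, 29.8]
opening: 0.265
grasp_force: 65.8
```

```bash
python3 lv.py 14 7 0 -7 -14
```

```text
lat 0.0279 up 0.0722 len 0.0774 lean 21.1 out -0.0012 F [-18.7 -12.3  29.8] op 0.265 t 25.8
14.0 [ 0.97 -0.12 -0.06]
7.0 [ 1.87 -0.12 -0.24]
0.0 [ 2.79 -0.12 -0.3 ]
-7.0 [ 3.7  -0.12 -0.25]
-14.0 [ 4.6  -0.12 -0.09]
```

The lever is moving. The 35 N is radial because I hold the disc about 3–4 mm higher than assumed, so the hub reference needs raising to 0.132. I correct the arc accordingly.

>>> servo_tool(motion=[[[0.2,0,-0.4,0,0.9],[0.75,0,-0.65,0,0.9],[1.65,0,-0.8,0,0.9],[1.65,0,-0.8,0,0.9]]])

```text
time_s: 26.2
eef_pos: [0.4361, 0.2152, 0.2077]
eef_rot: [0.0, 0.867, 0.499, 0.001]
wrist_force: [-5.6, -0.0, 10.2]
opening: 0.268
grasp_force: 63.3
```

```bash
sed -i 's/hz=.128/hz=.132/' lv.py; python3 lv.py 0 -8 -16 -24 -32
```

```text
lat 0.0081 up 0.0757 len 0.0762 lean 6.1 out -0.0018 F [-5.6 -0.  10.2] op 0.268 t 26.2
0.0 [ 0.81 -0.18  0.07]
-8.0 [ 1.86 -0.18  0.15]
-16.0 [ 2.88 -0.18  0.37]
-24.0 [ 3.86 -0.18  0.73]
-32.0 [ 4.79 -0.18  1.22]
```

>>> servo_tool(motion=[[[0.8,0,-0.05,0,0.9],[1.85,0,0.05,0,0.9],[2.9,0,0.25,0,0.9],[2.9,0,0.25,0,0.9]]])

```text
time_s: 26.6
eef_pos: [0.4526, 0.2416, 0.2068]
eef_rot: [0.0, 0.867, 0.499, 0.004]
wrist_force: [-1.5, 3.5, 12.0]
opening: 0.272
grasp_force: 63.7
```

```bash
python3 lv.py -22 -30 -38 -46 -54
```

```text
lat -0.0229 up 0.0748 len 0.0783 lean -17.0 out -0.0029 F [-1.5  3.5 12. ] op 0.272 t 26.6
-22.0 [ 0.51 -0.29  0.53]
-30.0 [ 1.45 -0.29  1.  ]
-38.0 [ 2.32 -0.29  1.59]
-46.0 [ 3.09 -0.29  2.29]
-54.0 [ 3.76 -0.3   3.1 ]
```

```bash
python3 ang.py t12
```

```text
syr 69 [0.6356 0.104  0.1828] r 0.1498 ang -31.6
bar 232 [0.586  0.135  0.1277] r 0.0913 ang -31.37
bar far 117 [0.6094 0.1208 0.1278] r 0.1187 ang -31.35
```

The arm crept 1.2° to about -31.4° and is now about 0.5° past the nest direction, which is still centred. I refit the hub centre (4.5 mm left, 0.134 high) and continue gently.

```bash
sed -i 's/hx,hy=.4386,.2232;hz=.132/hx,hy=.4409,.2271;hz=.134/' lv.py; python3 lv.py -20 -27 -34 -41
```

```text
lat -0.0182 up 0.0729 len 0.0751 lean -14.0 out -0.0028 F [-0.7  3.5 12.6] op 0.263 t 26.65
-20.0 [ 0.74 -0.28  0.24]
-27.0 [ 1.58 -0.28  0.61]
-34.0 [ 2.37 -0.29  1.08]
-41.0 [ 3.09 -0.29  1.64]
```

>>> servo_tool(motion=[[[0.75,0,0.15,0,0.9],[1.6,0,0.55,0,0.9],[2.35,0,1,0,0.9],[2.35,0,1,0,0.9]]])

```text
time_s: 27.05
eef_pos: [0.4648, 0.2617, 0.1962]
eef_rot: [0.001, 0.867, 0.499, 0.004]
wrist_force: [2.4, 3.2, 5.3]
opening: 0.268
grasp_force: 62.6
```

```bash
python3 lv.py -39 -46 -53 -60
```

```text
lat -0.0419 up 0.0622 len 0.075 lean -34.0 out -0.0033 F [2.4 3.2 5.3] op 0.268 t 27.05
-39.0 [ 0.53 -0.33  0.39]
-46.0 [ 1.2  -0.33  1.02]
-53.0 [ 1.79 -0.34  1.72]
-60.0 [ 2.29 -0.34  2.48]
```

>>> servo_tool(motion=[[[0.55,0,0.4,0,0.9],[1.2,0,1,0,0.9],[1.8,0,1.7,0,0.9],[1.8,0,1.7,0,0.9]]])

```text
time_s: 27.45
eef_pos: [0.474, 0.277, 0.1784]
eef_rot: [0.001, 0.866, 0.499, 0.004]
wrist_force: [5.8, 3.7, 0.0]
opening: 0.267
grasp_force: 61.9
```

```bash
python3 lv.py -60 -67 -74 -81 -86; python3 ang.py t13
```

```text
lat -0.0597 up 0.0444 len 0.0744 lean -53.3 out -0.0035 F [5.8 3.7 0. ] op 0.267 t 27.45
-60.0 [ 0.52 -0.35  0.69]
-67.0 [ 0.92 -0.36  1.52]
-74.0 [ 1.22 -0.36  2.38]
-81.0 [ 1.42 -0.36  3.28]
-86.0 [ 1.49 -0.37  3.93]
syr 68 [0.6373 0.1063 0.1829] r 0.15 ang -30.52
bar 238 [0.5844 0.1378 0.1278] r 0.0886 ang -30.33
bar far 116 [0.61   0.123  0.1278] r 0.1181 ang -30.26
```

>>> servo_tool(motion=[[[0.6,0,0.7,0,0.9],[1.05,0,1.5,0,0.9],[1.35,0,2.4,0,0.9],[1.35,0,2.4,0,0.9]]])

```text
time_s: 27.9
eef_pos: [0.4798, 0.2872, 0.1521]
eef_rot: [0.001, 0.866, 0.5, 0.002]
wrist_force: [8.9, -1.4, -2.5]
opening: 0.27
grasp_force: 61.7
```

```bash
python3 lv.py -78 -82 -86 -90; python3 ang.py t14
```

```text
lat -0.0715 up 0.0181 len 0.0738 lean -75.8 out -0.0033 F [ 8.9 -1.4 -2.5] op 0.27 t 27.9
-78.0 [ 0.19 -0.34  0.25]
-82.0 [ 0.28 -0.34  0.76]
-86.0 [ 0.33 -0.34  1.28]
-90.0 [ 0.35 -0.34  1.81]
syr 84 [0.5977 0.1458 0.1832] r 0.0969 ang -22.27
bar 231 [0.5855 0.1381 0.1278] r 0.0893 ang -29.82
bar far 115 [0.6111 0.1232 0.1278] r 0.1189 ang -29.9
```

>>> servo_tool(motion=[[[0.25,0.15,0.25,0,0.9],[0.35,0.3,0.6,0,0.9],[0.4,0.3,1,0,0.9],[0.4,0.3,1,0,0.9]]])

```text
time_s: 28.35
eef_pos: [0.4817, 0.2888, 0.1419]
eef_rot: [0.0, 0.866, 0.5, -0.001]
wrist_force: [-2.1, -5.9, 3.1]
opening: 0.267
grasp_force: 62.6
```

```bash
python3 lv.py -84 -86 -88; python3 ang.py t15
```

```text
lat -0.0738 up 0.0079 len 0.0742 lean -83.9 out -0.0042 F [-2.1 -5.9  3.1] op 0.267 t 28.35
-84.0 [ 0.08 -0.42  0.01]
-86.0 [ 0.1  -0.42  0.27]
-88.0 [ 0.12 -0.42  0.53]
syr 90 [0.5869 0.157  0.1837] r 0.083 ang -17.87
bar 231 [0.5847 0.1386 0.1279] r 0.0883 ang -29.77
bar far 113 [0.6111 0.1233 0.1276] r 0.1189 ang -29.86
```

>>> servo_tool(motion=[[[0,0.1,0.3,0,0.9],[0,0.1,0.5,0,0.9],[0,0.1,0.5,0,0.9]]])

```text
time_s: 28.7
eef_pos: [0.4835, 0.2894, 0.1403]
eef_rot: [0.0, 0.866, 0.499, 0.001]
wrist_force: [-8.3, -4.9, 23.7]
opening: 0.265
grasp_force: 65.2
```

```bash
python3 lv.py -84 -90; python3 ang.py t16
```

```text
lat -0.0752 up 0.0063 len 0.0755 lean -85.2 out -0.0055 F [-8.3 -4.9 23.7] op 0.265 t 28.7
-84.0 [-0.06 -0.55 -0.15]
-90.0 [-0.02 -0.55  0.63]
syr 94 [0.583  0.1601 0.1838] r 0.0782 ang -16.65
bar 233 [0.5837 0.1374 0.1279] r 0.0881 ang -30.78
bar far 112 [0.6097 0.122  0.1277] r 0.1183 ang -30.78
```

The lever is on its hard stop (24 N at its end, lean about 84–85° left), and the arm is at -30.8°, on the gold nest direction. I relax, release and rise.

>>> servo_tool(motion=[[[0,0,-0.2,0,0.9],[0,0,-0.3,0,0.6],[0,0,-0.3,0,0.2],[0,0,-0.3,0,-0.2],[0,0,-0.3,0,-0.2]]])

```text
time_s: 29.25
eef_pos: [0.4826, 0.289, 0.1399]
eef_rot: [-0.0, 0.866, 0.5, -0.0]
wrist_force: [-0.1, 0.1, 0.5]
opening: 0.596
grasp_force: 0.0
```

>>> servo_tool(motion=[[[0,0,-2,0,-0.2],[0,0,-5,0,-0.2],[0,0,-9,0,-0.2],[0,0,-13,0,-0.2],[0,0,-15,0,-0.2]]])

```text
time_s: 29.75
eef_pos: [0.484, 0.2895, 0.2943]
eef_rot: [0.0, 0.866, 0.5, 0.003]
wrist_force: [0.3, 0.0, 0.8]
opening: 0.604
grasp_force: 0.0
```

>>> servo_tool(motion=[[[-4,-2,0,0,-0.2],[-8,-5,0,0,-0.2],[-12,-9,0,0,-0.2],[-14,-12,0,0,-0.2],[-14,-12,0,0,-0.2]]])

```text
time_s: 30.25
eef_pos: [0.3047, 0.2275, 0.2899]
eef_rot: [-0.0, 0.866, 0.5, -0.0]
wrist_force: [-0.3, 0.6, 0.2]
opening: 0.599
grasp_force: 0.0
```

```bash
python3 go.py .37 .2 .27 -30; python3 ang.py t17; python3 - <<'E'
from h import *
c=ctrl.camera('top');W=cloud(c);Z=W[:,:,2]
for n,p,a,b in (('resin',(.4957,-.0796),.05,.07),('green',(.548,-.0804),.04,.05),('white',(.4445,-.0623),.04,.05),('yel',(.39,-.069),.04,.05)):
    P=W[(Z>a)&(Z<b)&(np.hypot(W[:,:,0]-p[0],W[:,:,1]-p[1])<.026)];print(n,len(P),P.mean(0).round(4))
o=pose();w=ctrl.camera('wrist');save(w,'w17')
E
```

```text
t 30.25 pos [0.3047 0.2275 0.2899] yaw -29.99 shift [0.88 7.03 1.98] twist 0.013956082922192081 F [-0.3  0.6  0.2] op 0.599
syr 67 [0.637  0.1057 0.1829] r 0.1501 ang -30.77
bar 231 [0.5836 0.1379 0.1278] r 0.0878 ang -30.52
bar far 114 [0.6087 0.1234 0.128 ] r 0.1167 ang -30.4
lever 32 [0.4718 0.2669 0.136 ] r 0.0918 ang 113.19
resin 261 [ 0.4936 -0.0788  0.0565]
green 182 [ 0.5481 -0.0813  0.0434]
white 188 [ 0.4444 -0.0633  0.0439]
yel 197 [ 0.3902 -0.0702  0.0439]
```

View pics/t17.png

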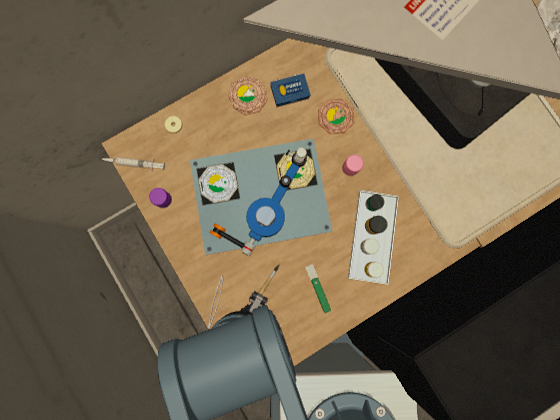

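The top view shows the syringe over the gold medal (298,160), the lever lying nearly flat at its stop with its end at (216,231), the resin jar in the gap (378,225), and everything else in place. I hand in.

```bash
python3 -c "from bench import ctrl; print(ctrl.hand_in())"
```

```text
the job is handed in; nothing more can be done
None
```

The job is handed in at about 30 s: the lever was slackened, the resin jar set in the tray gap, the arm swung until its nozzle is within about 2 mm of the gold medal's middle, and the lever turned to its hard stop on the flat; while reaching for the jar the gripper bumped the slack arm about 3° away from it, and the jar was not touched.

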